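Run the length stop out and butt a blank against it

TASK

Set up the length stop for the next cut, with your fingertips: press the lock button on the stop down, keep it down while you slide the stop along its rail until it is hard against the end block, then let the button come up so that the stop locks there. Then push the timber blank along the bench in front of the rail until its end sits flat against the stop plate. Do not lift or tip the blank, and leave the tools, dies and other things round about where they are.

Things in the scene. Friction and masses are not known exactly. Their poses are not given: they have to be found in the camera images.
- stop_rail: Fixed length-stop rail: slotted aluminium bar 40 mm wide (x), 430 mm long (y), 30 mm high; dark steel end block 44 x 20 x 52 mm at its +y end, 34 mm high cap at its -y end. Origin on the bench, on the centre line, 190 mm from the +y end. y runs along the bar, the way the stop slides to the end block; z up. Its front face (x = -20 mm, towards the robot) is the fence beside the blank.
- rail_end (a point): Middle of the face of the end-stop block that the stop runs against, at the height of the bar's top (30 mm); axes as the rail. It lies at rail (0, 170, 30) mm.
- stop (a joint): Position of the stop (a carriage) along the rail, m: 0 to 0.140; grows towards the end block, 0.140 is hard against it. Grey carriage 60 mm across, 66 mm along the rail, top 52 mm above the bench. Button down, it slides with about 1 N of friction; button up, it is locked and does not give to a 20 N push.
- lock_button (a joint): Travel of the lock button in m: 0 up (locked) to 0.007 fully down. A locking tooth under it sits in serrations of the rail (5 mm pitch) and is clear of them from 0.005 down. A spring lifts it again: about 3.5 N to start it, 5.5 N fully down.
- button_top (a point): Centre of the top of the lock button: ribbed black plate 38 mm across x 40 mm along the rail, in the top of the carriage, moving with it. 63 mm above the bench when up, 56 mm when down (still 4 mm above the carriage). Axes as the rail. Only the thumb wall, 27 mm on in +y, stands higher beside it. Pressed here, a fingertip carries the stop by friction or by pushing that wall.
- thumb_wall (a point): Point on the thumb wall, an upright plate 44 mm wide, 8 mm thick, 92 mm high above the bench, at the leading (+y) edge of the carriage. The point is the middle of its face that looks to rail -y, over the button, 75 mm above the bench. A finger may push on it in +y.
- stop_face (a point): Point on the face of the steel stop plate that looks to rail -y, towards the blank. The plate is part of the carriage and stands out from its front side over the bench: 72 mm wide (rail x = -100 to -28 mm), 5 to 39 mm above the bench, 8 mm thick. The point is at rail x = -55 mm, 18 mm above the bench, 30 mm behind (-y of) button_top along the rail. Axes as the rail.
- blank_center (a point): Centre of the loose timber blank, a plain light wooden block 58 mm wide (its x), 120 mm long (its y), 36 mm high, about 0.2 kg, lying on the bench in front of the rail roughly parallel to it, with its +y end towards the stop plate. 18 mm above the bench.
- die_a: Bystander: steel crimp-die segment standing behind the rail, 37 x 36 x 56 mm; origin at its underside.
- die_b: Bystander: a second such crimp-die segment behind the rail.
- screwdriver: Bystander: blue-handled screwdriver, 172 mm, lying in front of the rail; origin at its underside.
- marker: Bystander: black marker pen, 132 mm long, 18 mm thick, lying in front of the rail.
- spanner: Bystander: spanner, 223 mm, lying to the left.
- blank: The same timber blank; origin at the centre of its underside.
There are look-alikes about, which are no part of the job. Of the things like the blank, leave any that is grey; of the rest the larger one is meant.

How it is judged:
By the outcome, as a careful person would: the job done as asked, in the order asked, and still so for the second after the job is handed in, with the robot touching nothing.
It also fails if it takes over 48 s, if anything falls off the work surface, if the arm or the gripper's body presses on something with over 40 N, if the wrist force passes 120 N, or if a joint passes its speed limit or range.

ROBOT

A 6-joint arm with a two-finger parallel gripper is mounted at the origin on a cart in front of the work surface, level with it; the furniture and walls round the work are solid. World frame = base frame: x ahead of the robot, y to its left, z up, the work surface at z = 0. Lengths are in m, angles in rad, forces in N, time in s.
With the tool pointing down it reaches from about 0.425 to 0.95 m from the base axis. Payload 14.7 kg.
Tool frame: the origin (TCP) lies at the very end of the fingers, on their centre line; the grasp point (between the pads) lies 19 mm behind it; x points along the fingers, y is the direction in which the jaws open and shut, and the axes are right-handed (so a half turn about x gives the same grasp; the last joint's range is limited). The gripper opens to 85 mm and grips with 20 to 120 N. Pads are 22 mm wide; open, the fingers measure 114 mm over their backs; the gripper's body (76 mm by 85 mm) begins 54 mm behind the grasp point. The pads swing forward as they close: fully open they stand 13 mm farther back than shut.
Start: joints at [-1.265, 0.48, 1.596, -0, 1.065, -0.047], TCP at [0.225, -0.61, 0.231] pointing down, gripper open.
Joint ranges: [-2.75, 2.75], [-0.82, 2.05], [0.23, 2.67], [-1.56, 4.7], [0.09, 2.69], [-2.92, 2.92]. Speed limits (rad/s): [1.89, 1.89, 2.39, 3.01, 3.01, 3.01].

INTERFACE

Orientations are given as a unit quaternion [w, x, y, z].
In Python, from cell import readout, grab_frame, robot, trace gives the robot as it stands.
- The arm moves only by the tool apply_moves, never from a script. Its argument "targets" is a list of rows, each a list of 3 entries, a list of its own where there are three numbers: the turn, a rotation vector about the tool's x, y, z in degrees, then the shift along the tool's x, y, z in m, then the opening, from -1 (shut) to 1 (fully open). A call has 1 to 20 rows; each row is the pose to reach, as a shift and turn from the pose commanded when the call began, along the tool's axes at that moment; what a row does not reach only later rows make up. A row lasts 1/8 s, in which the tool goes at most 62.5 mm and 10.7 degrees, less where a joint would pass 70% of its speed; a pose out of reach is approached as far as the arm can. A call with a gripper value outside its range is refused whole. The fingers move at their own pace and stop on an object; "grip_force" is the grip in N (left out, the last holds). Time passes only in rows, so rows that repeat a pose let the fingers close. It gives the time, the measured TCP pose, the force and the opening at its end, in the units of the state.
- readout.sense(): the state, without advancing time (a new reading comes with each control period).
- grab_frame(name): name is "scene" or "top" or "wrist"; returns a dict with "frame" (480x640x3 uint8, red, green, blue), "fx", "fy", "cx", "cy" (pixels), "origin" and "attitude" of the camera in the world. Camera axes: x right, y down, z forward; pixel columns grow to the right and rows downward; lengths in m; the calibration is good to about 2 mm. A picture is of the moment at which its call begins. There is no depth.
- robot.finish_job(): hands the job in, once; it reports no verdict.
Trained networks look in a picture, given as the dict that the camera call returned (one of the last four; its "shot" number tells which), for a name from the list of things; names that differ only in an ending like _2 or _b are one class to them, and where a whole thing is asked for, a point or a joint stands for the part that bears it (a point fixed in the world has none). Each returns a list of dicts, best first, with "conf" (0 to 1); they miss things now and then, are a little off and sometimes report something else, mostly with a low value. They report only what shows in the picture. A call takes as long as a camera call. They do not tell look-alikes from the thing itself.
- trace(picture, query): "region" (480x640 bool, what is visible of it) and "point" ([column, row] in pixels, amid what is visible of it).
The state is a dict: "clock": time; "q": joint angles; "joint_vel": joint speeds; "effort": joint torques, N m; "eef_pos": TCP position; "eef_rot": TCP orientation; "force": force on the tool from outside, world axes, zero at the start; "ft_torque": the same for the moment, N m; "grip_width": opening from 0.0 (shut) to 1.0 (fully open).
Only numpy, scipy, OpenCV 4.12 (cv2) and the standard library are available. Lean on these libraries where they do the work, as an engineer would, in place of code of your own. Each camera call takes 0.05 s, during which the arm holds its last target.

## Working session

There is one attempt and no reset: what is moved stays moved. The work goes in short steps, Python scripts to look and compute and a tool call to move; the robot and the scene stay as the last step left them, time stands still between calls to the robot, and variables do not carry over. Pictures are saved under pics/ and viewed, and the job is handed in when it is done.

Besides the shell and the picture viewer there is one more tool, called after "Request:" as name([rows], argument=value, ...), one row to a line, values as JSON. apply_moves: Moves the arm, as the interface text tells. Its arguments: {"type":"object","properties":{"targets":{"type":"array","items":{"type":"array"}},"grip_force":{"type":"number"}},"required":["targets"]}

```bash
mkdir -p pics; ls; python3 - <<'E'
from cell import readout, grab_frame, robot, trace
import cv2,pickle
s=readout.sense(); print(s)
for n in ["scene","top"]:
    f=grab_frame(n); cv2.imwrite(f"pics/{n}0.png",f["frame"][:,:,::-1]); pickle.dump(f,open(f"{n}0.pkl","wb"))
    print(n,{k:v for k,v in f.items() if k!="frame"})
    for q in ["stop_rail","lock_button","blank","stop_face","thumb_wall"]:
        print(q,[(round(d["conf"],2),d["point"],int(d["region"].sum())) for d in trace(f,q)])
E
```

```text
pics
{'clock': 0.0, 'q': array([-1.26456177e+00,  4.80815615e-01,  1.59687019e+00,  1.43320802e-05,
        1.06509936e+00, -4.66023183e-02]), 'joint_vel': array([ 0.0010526 , -0.00175199, -0.00195534, -0.00018434,  0.00052761,
       -0.00053161]), 'effort': array([ 1.00861973e-03, -9.50625515e+01, -4.30186665e+01,  6.21579716e-05,
        1.21220629e-02,  7.59146388e-06]), 'eef_pos': array([ 0.22451384, -0.60955806,  0.23068429]), 'eef_rot': array([-0.1236795 , -0.69608161, -0.12451679,  0.69618198]), 'force': array([-0.0083239 ,  0.18414074, -0.50833875]), 'ft_torque': array([ 0.00953141,  0.02149898, -0.00614339]), 'grip_width': 1.0034821299694086}
scene {'fx': 492.80996879282947, 'fy': 492.80996879282947, 'cx': 321.11702672288465, 'cy': 240.98019105831406, 'origin': array([0.05678192, 0.75953144, 0.81750484]), 'attitude': array([ 0.11845133, -0.26777636,  0.87303515, -0.38996759]), 'shot': 1}
stop_rail [(0.82, [336.6, 246.9], 3480)]
lock_button [(0.56, [332.8, 236.3], 149), (0.54, [337.2, 249.7], 3632)]
blank [(0.9, [295.6, 201.9], 433), (0.89, [389.6, 226.8], 1102), (0.67, [413.4, 184.5], 395)]
stop_face [(0.95, [332.9, 252.0], 1195)]
thumb_wall [(0.9, [335.4, 247.8], 1187), (0.29, [387.6, 224.7], 1087), (0.17, [338.9, 253.2], 3565)]
top {'fx': 506.1514232985117, 'fy': 506.1514232985117, 'cx': 319.0916623564741, 'cy': 227.96024924703252, 'origin': array([0.29956957, 0.0849064 , 1.50804055]), 'attitude': array([ 0.05050128, -0.7029188 ,  0.70712935, -0.05764427]), 'shot': 2}
stop_rail [(0.78, [341.4, 234.1], 2550)]
lock_button [(0.52, [332.5, 231.2], 182), (0.33, [194.7, 241.8], 383)]
blank [(0.98, [386.8, 256.4], 904), (0.94, [453.8, 242.4], 399), (0.71, [365.8, 170.5], 371)]
stop_face []
thumb_wall [(0.73, [329.5, 232.3], 548)]
```

View pics/scene0.png

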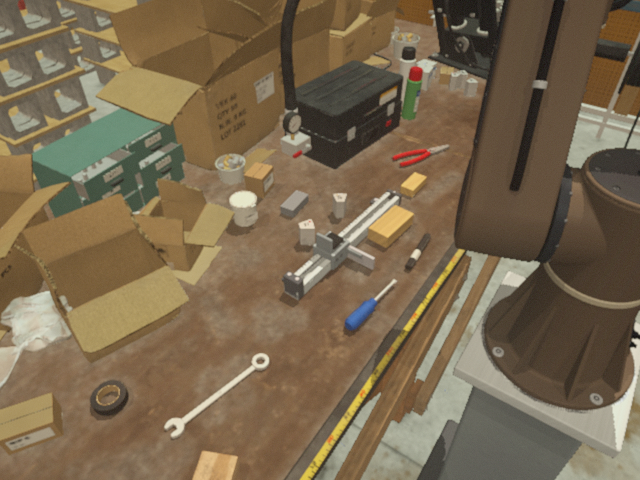

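View pics/top0.png

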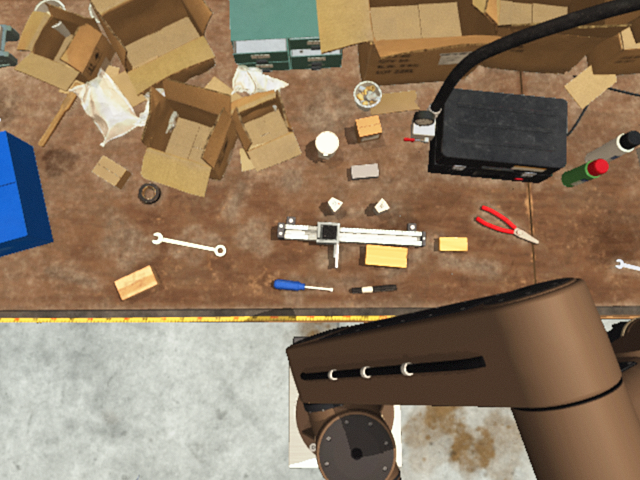

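```bash
python3 - <<'E'
import cv2
a=cv2.imread("pics/scene0.png")[140:320,230:450]; b=cv2.imread("pics/top0.png")[140:300,250:480]
cv2.imwrite("pics/scene0c.png",cv2.resize(a,None,fx=3.3,fy=3.3,interpolation=cv2.INTER_CUBIC))
cv2.imwrite("pics/top0c.png",cv2.resize(b,None,fx=3.4,fy=3.4,interpolation=cv2.INTER_CUBIC))
E
```

```text
(no output)
```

View pics/scene0c.png

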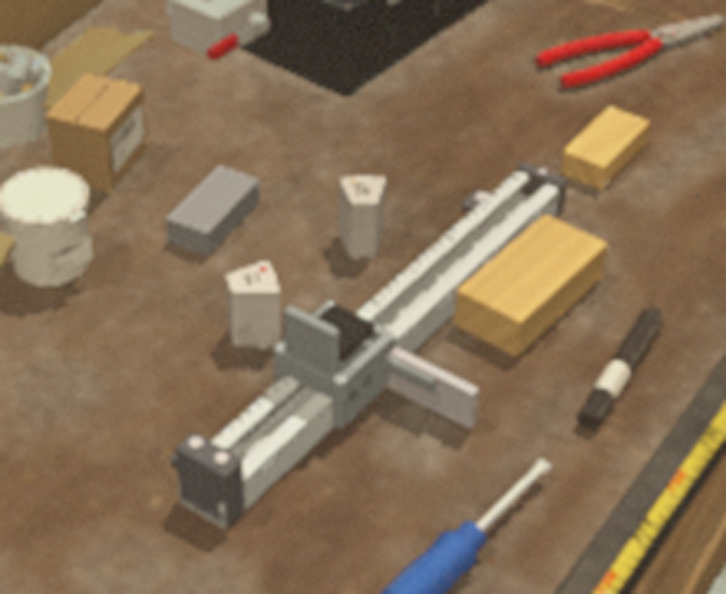

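View pics/top0c.png

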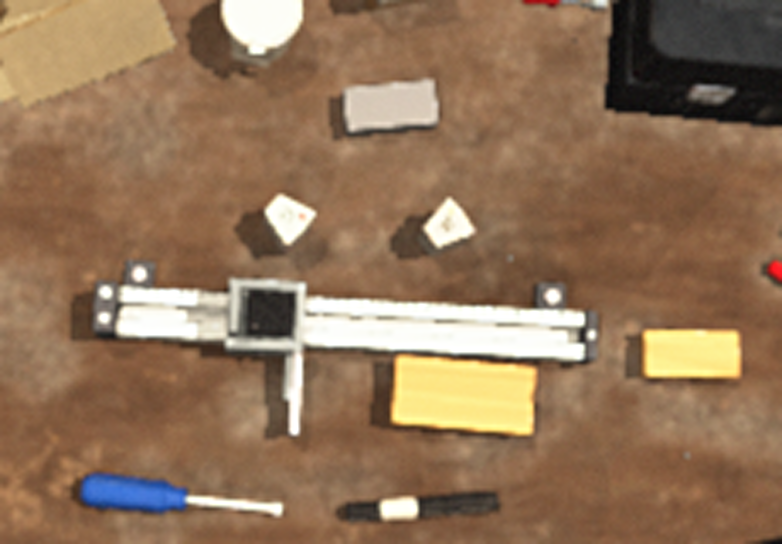

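```bash
cat > h.py <<'E'
import numpy as np, pickle
from scipy.spatial.transform import Rotation as R
def rot(f): a=f["attitude"]; return R.from_quat([a[1],a[2],a[3],a[0]]).as_matrix()
def ray(f,p,z):
    d=rot(f)@np.array([(p[0]-f["cx"])/f["fx"],(p[1]-f["cy"])/f["fy"],1]); o=f["origin"]
    return o+d*(z-o[2])/d[2]
def proj(f,P):
    c=(np.atleast_2d(P)-f["origin"])@rot(f); return np.c_[f["fx"]*c[:,0]/c[:,2]+f["cx"],f["fy"]*c[:,1]/c[:,2]+f["cy"]]
def tool():
    from cell import readout
    s=readout.sense(); q=s["eef_rot"]; return s, R.from_quat([q[1],q[2],q[3],q[0]]).as_matrix()
E
python3 - <<'E'
from h import *
f=pickle.load(open("top0.pkl","rb"))
def t(c,z): return ray(f,(c[0]/3.4+250,c[1]/3.4+140),z)
for n,c,z in [("end",(105.5,309),.052),("cap",(591,335),.034),("btn",(271,314),.063),("bl1",(394,357),.036),("bl2",(537,361),.036),("bl3",(533,436),.036),("bl4",(391,423),.036),("plate tip",(294,433),.039)]: print(n,t(c,z).round(4))
f=pickle.load(open("scene0.pkl","rb"))
def t(c,z): return ray(f,(c[0]/3.3+230,c[1]/3.3+140),z)
for n,c,z in [("end TL",(176,458),.052),("end tip R",(242,468),.052),("bl1",(458,291),.036),("bl2",(545,217),.036),("bl3",(607,244),.036),("bl4",(515,326),.036),("plate tip top",(476,388),.039)]: print(n,t(c,z).round(4))
from h import tool
s,M=tool(); print(M.round(3))
E
```

```text
end [0.5162 0.1801 0.052 ]
cap [ 0.4939 -0.2389  0.034 ]
btn [0.5095 0.039  0.063 ]
bl1 [ 0.4754 -0.0675  0.036 ]
bl2 [ 0.4713 -0.1909  0.036 ]
bl3 [ 0.4067 -0.1853  0.036 ]
bl4 [ 0.4185 -0.0638  0.036 ]
plate tip [0.4102 0.0196 0.039 ]
end TL [0.5323 0.1977 0.052 ]
end tip R [0.4917 0.1809 0.052 ]
bl1 [ 0.473  -0.0674  0.036 ]
bl2 [ 0.4614 -0.1833  0.036 ]
bl3 [ 0.4063 -0.18    0.036 ]
bl4 [ 0.4194 -0.0567  0.036 ]
plate tip top [0.4094 0.0186 0.039 ]
[[-0.     0.346 -0.938]
 [ 0.    -0.938 -0.346]
 [-1.    -0.     0.   ]]
```

Candidates for the blank (top picture):
- Large light wood block at (387,256), in front of the rail. This is the one I choose, at about 58x121 mm.
- Small wood block at (454,242), a look-alike.
- Grey block at (366,170), a look-alike.
- Separate board piece at (137,282), far to the left.

The crop confirms the choice: the block is larger, parallel to the rail and facing the plate. The stop carriage is at (330,232) and the end block at (281,231), so rail +y points left, which is world +y.

I'll move to a hover and look with the wrist camera.

Request:
apply_moves([
  [[-66.7,0,0],[-0.03,-0.428,-0.456],-1],
  [[-66.7,0,0],[-0.03,-0.428,-0.456],-1],
  [[-66.7,0,0],[-0.03,-0.428,-0.456],-1],
  [[-66.7,0,0],[-0.03,-0.428,-0.456],-1],
  [[-66.7,0,0],[-0.03,-0.428,-0.456],-1],
  [[-66.7,0,0],[-0.03,-0.428,-0.456],-1],
  [[-66.7,0,0],[-0.03,-0.428,-0.456],-1],
  [[-66.7,0,0],[-0.03,-0.428,-0.456],-1],
  [[-66.7,0,0],[-0.03,-0.428,-0.456],-1],
  [[-66.7,0,0],[-0.03,-0.428,-0.456],-1],
  [[-66.7,0,0],[-0.03,-0.428,-0.456],-1],
  [[-66.7,0,0],[-0.03,-0.428,-0.456],-1],
  [[-66.7,0,0],[-0.03,-0.428,-0.456],-1],
  [[-66.7,0,0],[-0.03,-0.428,-0.456],-1],
  [[-66.7,0,0],[-0.03,-0.428,-0.456],-1],
  [[-66.7,0,0],[-0.03,-0.428,-0.456],-1],
])

```text
clock: 2.6
eef_pos: [0.5045, -0.0512, 0.2613]
eef_rot: [-0.486, -0.513, -0.486, 0.513]
force: [-0.2, -0.2, -0.0]
grip_width: -0.0
```

```bash
python3 - <<'E'
from h import *
from cell import grab_frame,trace
import cv2
s,M=tool(); print(s["clock"],s["eef_pos"],s["force"],s["grip_width"],s["q"]); print(M.round(4))
f=grab_frame("wrist"); pickle.dump(f,open("w1.pkl","wb")); cv2.imwrite("pics/w1.png",f["frame"][:,:,::-1])
print({k:v for k,v in f.items() if k!="frame"})
for q in ["lock_button","blank","stop_face","stop_rail"]:
    for d in trace(f,q): print(q,round(d["conf"],2),d["point"],int(d["region"].sum()))
E
```

```text
2.6 [ 0.50452401 -0.05116291  0.26129435] [-0.15061709 -0.19505737 -0.01706836] -0.0001466302892510301 [-1.60837170e-01  2.47417709e-01  1.88188913e+00 -1.83145334e-05
  1.01233768e+00 -1.06207119e-01]
[[-1.000e-04  9.985e-01 -5.460e-02]
 [-0.000e+00 -5.460e-02 -9.985e-01]
 [-1.000e+00 -1.000e-04  0.000e+00]]
{'fx': 424.0264905720331, 'fy': 424.0264905720331, 'cx': 323.9920979394197, 'cy': 243.44442894192076, 'origin': array([0.50809774, 0.02178024, 0.40440178]), 'attitude': array([ 0.1449646 ,  0.98907171, -0.02657584, -0.00401705]), 'shot': 3}
lock_button 0.96 [325.1, 87.9] 2749
lock_button 0.7 [324.1, 119.0] 17845
blank 0.73 [263.1, 275.0] 7596
blank 0.63 [533.6, 203.7] 4743
blank 0.6 [322.8, 432.9] 535
stop_face 0.74 [417.1, 264.7] 1915
stop_rail 0.82 [325.8, 119.5] 17743
stop_rail 0.33 [319.1, 91.3] 8630
```

View pics/w1.png

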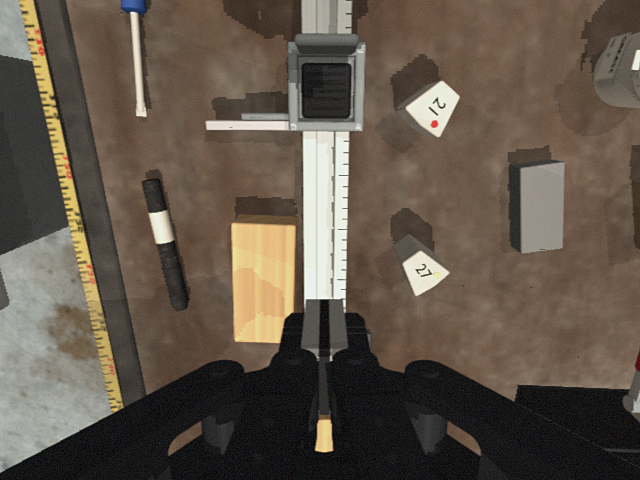

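The wrist view shows the carriage with its button at (326,90), the plate at (207-290,126) and the large blank at (232-296, 218-343). The fingers sit at the bottom centre.

```bash
python3 - <<'E'
from h import *
f=pickle.load(open("w1.pkl","rb"))
for n,c,z in [("btn",(326,90.5),.063),("btnL",(302,90),.063),("btnR",(350,90),.063),("btn near",(326,118),.063),("btn far",(326,64),.063),("railL@140",(303.5,140),.03),("railR@140",(349,140),.03),("railL@290",(303.5,290),.03),("railR@290",(346,290),.03),("wall top",(328,50),.092),
 ("carr near",(326,130),.052),("blA",(232,223),.036),("blB",(296,223),.036),("blC",(294,343),.036),("blD",(234.5,341),.036),("blA low",(237,215),.036),("plate face top",(207,130),.039),("plate face top R",(287,130),.039)]: print(n,ray(f,c,z).round(4))
E
python3 - <<'E'
import cv2
a=cv2.imread("pics/w1.png")[0:360,200:380]; cv2.imwrite("pics/w1c.png",cv2.resize(a[0:150],None,fx=4,fy=4,interpolation=cv2.INTER_CUBIC))
cv2.imwrite("pics/w1d.png",cv2.resize(a[200:360],None,fx=3.7,fy=3.7,interpolation=cv2.INTER_CUBIC))
E
```

```text
btn [0.5105 0.0405 0.063 ]
btnL [0.4924 0.0418 0.063 ]
btnR [0.5287 0.0399 0.063 ]
btn near [0.5095 0.0205 0.063 ]
btn far [0.5115 0.0591 0.063 ]
railL@140 [0.4894 0.0034 0.03  ]
railR@140 [0.5284 0.0013 0.03  ]
railL@290 [ 0.48   -0.1354  0.03  ]
railR@290 [ 0.5204 -0.1376  0.03  ]
wall top [0.513  0.0646 0.092 ]
carr near [0.5091 0.0113 0.052 ]
blA [ 0.421 -0.065  0.036]
blB [ 0.4781 -0.068   0.036 ]
blC [ 0.4674 -0.1881  0.036 ]
blD [ 0.4097 -0.1828  0.036 ]
blA low [ 0.4263 -0.0579  0.036 ]
plate face top [0.4101 0.0162 0.039 ]
plate face top R [0.4767 0.0126 0.039 ]
```

View pics/w1c.png

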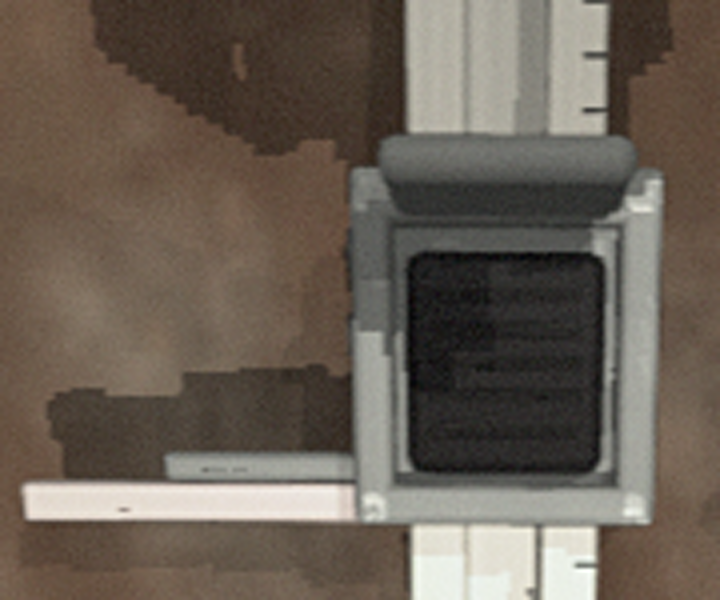

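View pics/w1d.png

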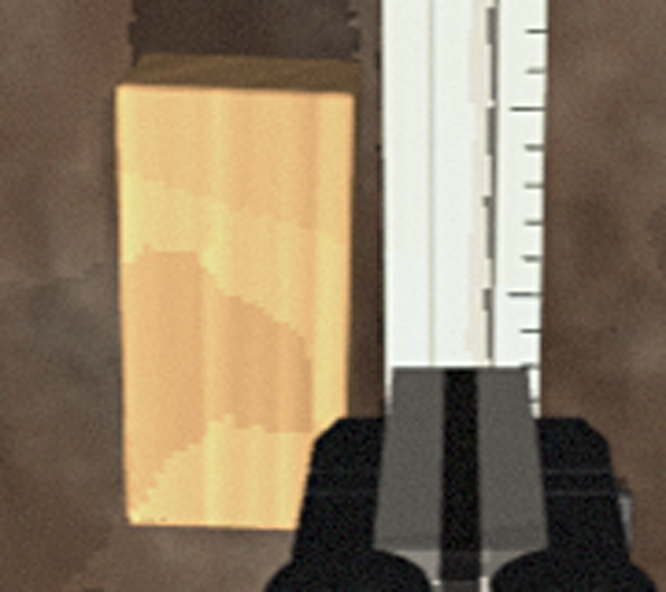

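Request:
apply_moves([
  [[0,0,0],[0,0.001,-0.05],-1],
  [[0,0,0],[0.03,0.001,-0.098],-1],
  [[0,0,0],[0.08,0.001,-0.098],-1],
  [[0,0,0],[0.13,0.001,-0.098],-1],
  [[0,0,0],[0.17,0.001,-0.098],-1],
  [[0,0,0],[0.186,0.001,-0.098],-1],
  [[0,0,0],[0.19,0.001,-0.098],-1],
  [[0,0,0],[0.19,0.001,-0.098],-1],
])

```text
clock: 3.85
eef_pos: [0.5117, 0.047, 0.0722]
eef_rot: [0.487, 0.514, 0.486, -0.513]
force: [-0.7, -0.4, -0.1]
grip_width: 0.0
```

```bash
python3 - <<'E'
from h import *
from cell import grab_frame,trace
import cv2
s,M=tool(); print(s["clock"],s["eef_pos"],s["force"])
f=grab_frame("wrist"); cv2.imwrite("pics/w2.png",f["frame"][:,:,::-1])
f=grab_frame("scene"); cv2.imwrite("pics/s2.png",cv2.resize(f["frame"][160:320,240:440,::-1],None,fx=3.7,fy=3.7,interpolation=cv2.INTER_CUBIC))
E
```

```text
3.85 [0.51167622 0.0470452  0.07224786] [-0.71159345 -0.3580538  -0.10613735]
```

View pics/w2.png

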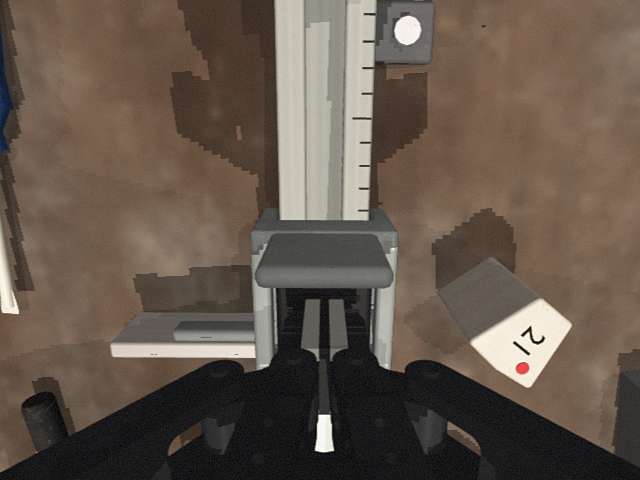

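View pics/s2.png

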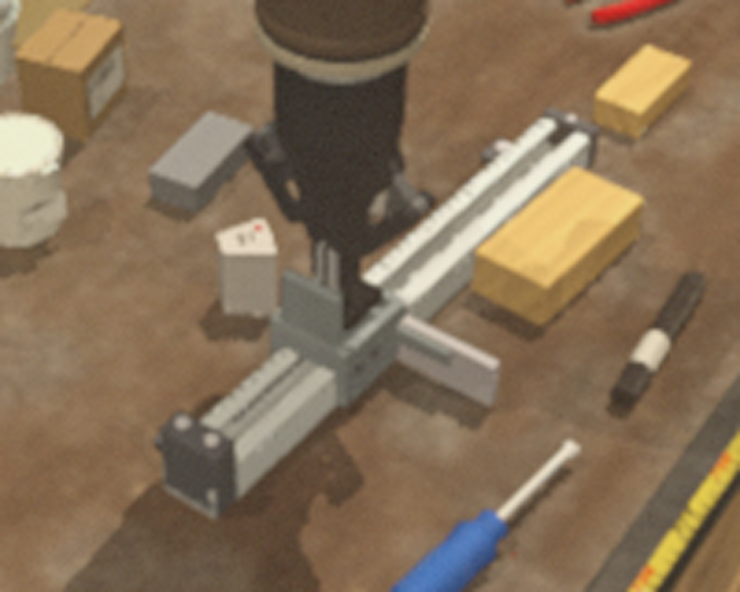

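The fingertip is over the button, just behind the thumb wall and clear of it. Now I'll press gently.

Request:
apply_moves([
  [[0,0,0],[0.006,0,0],-1],
  [[0,0,0],[0.01,0,0],-1],
  [[0,0,0],[0.013,0,0],-1],
  [[0,0,0],[0.013,0,0],-1],
])

```text
clock: 4.45
eef_pos: [0.5112, 0.0471, 0.0582]
eef_rot: [0.486, 0.513, 0.486, -0.513]
force: [1.8, -0.2, 3.7]
grip_width: -0.001
```

Request:
apply_moves([
  [[0,0,0],[0.001,0,0],-1],
  [[0,0,0],[0.002,0,0],-1],
  [[0,0,0],[0.003,0,0],-1],
  [[0,0,0],[0.003,0,0],-1],
])

```text
clock: 4.95
eef_pos: [0.5113, 0.0471, 0.0559]
eef_rot: [0.487, 0.514, 0.486, -0.513]
force: [-1.0, 0.7, 17.7]
grip_width: 0.0
```

The button is bottomed (17.7 N at z=0.056). I'll slide most of the way along the rail.

Request:
apply_moves([
  [[0,0,0],[0,0,-0.005],-1],
  [[0,0,0],[0,0,-0.01],-1],
  [[0,0,0],[0,0,-0.015],-1],
  [[0,0,0],[0,0,-0.02],-1],
  [[0,0,0],[0,0,-0.02],-1],
])

```text
clock: 5.58
eef_pos: [0.5125, 0.0674, 0.0559]
eef_rot: [0.487, 0.514, 0.486, -0.513]
force: [0.2, 0.7, 15.6]
grip_width: -0.003
```

```bash
python3 - <<'E'
from h import *
from cell import grab_frame,trace
import cv2
s,M=tool(); print(s["clock"],s["eef_pos"],s["force"])
f=grab_frame("wrist"); cv2.imwrite("pics/w3.png",f["frame"][:,:,::-1])
E
```

```text
5.575 [0.512489   0.06735792 0.05589151] [ 0.19126491  0.69562793 15.6298949 ]
```

View pics/w3.png

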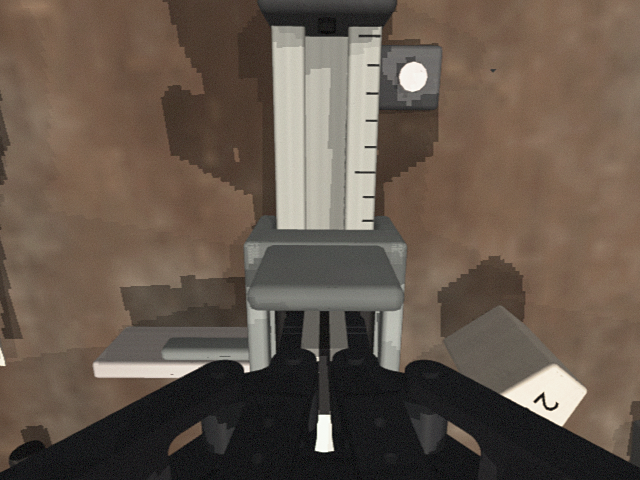

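The stop is travelling with the finger, with its edge at row 230 and the end block at row 25. I'll continue.

Request:
apply_moves([
  [[0,0,0],[0,0,-0.008],-1],
  [[0,0,0],[0,0,-0.016],-1],
  [[0,0,0],[0,0,-0.024],-1],
  [[0,0,0],[0,0,-0.032],-1],
  [[0,0,0],[0,0,-0.04],-1],
  [[0,0,0],[0,0,-0.048],-1],
  [[0,0,0],[0,0,-0.056],-1],
  [[0,0,0],[0,0,-0.062],-1],
  [[0,0,0],[0,0,-0.062],-1],
])

```text
clock: 6.75
eef_pos: [0.5161, 0.1295, 0.0559]
eef_rot: [0.487, 0.514, 0.486, -0.513]
force: [0.7, 0.5, 15.1]
grip_width: 0.003
```

```bash
python3 - <<'E'
from h import *
from cell import grab_frame,trace
import cv2
s,M=tool(); print(s["clock"],s["eef_pos"],s["force"])
f=grab_frame("wrist"); cv2.imwrite("pics/w4.png",f["frame"][:,:,::-1])
E
```

```text
6.75 [0.51612036 0.12945439 0.05589538] [ 0.67461817  0.52854376 15.14920984]
```

View pics/w4.png

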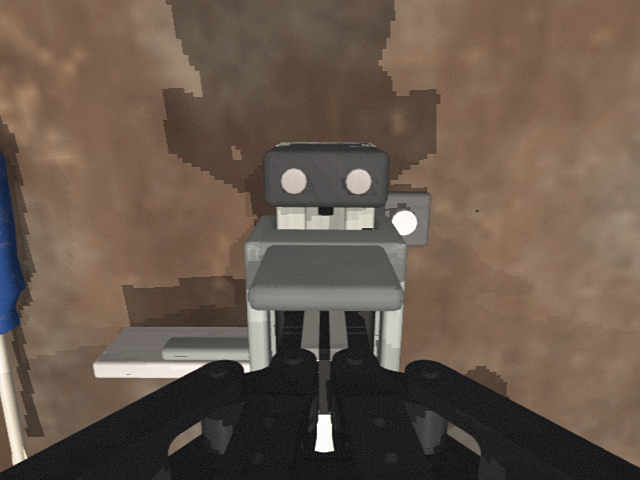

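Request:
apply_moves([
  [[0,0,0],[0,0,-0.005],-1],
  [[0,0,0],[0,0,-0.009],-1],
  [[0,0,0],[0,0,-0.011],-1],
  [[0,0,0],[0,0,-0.012],-1],
  [[0,0,0],[0,0,-0.013],-1],
  [[0,0,0],[0,0,-0.013],-1],
])

```text
clock: 7.55
eef_pos: [0.5168, 0.142, 0.0559]
eef_rot: [0.487, 0.514, 0.486, -0.513]
force: [2.2, -1.9, 14.0]
grip_width: -0.001
```

Request:
apply_moves([
  [[0,0,0],[0,0,-0.001],-1],
  [[0,0,0],[0,0,-0.002],-1],
  [[0,0,0],[0,0,-0.002],-1],
])

```text
clock: 7.92
eef_pos: [0.5167, 0.1433, 0.0559]
eef_rot: [0.487, 0.513, 0.486, -0.513]
force: [1.0, -11.0, 15.9]
grip_width: 0.0
```

```bash
python3 - <<'E'
from h import *
from cell import grab_frame,trace
import cv2
s,M=tool(); print(s["clock"],s["eef_pos"],s["force"])
f=grab_frame("wrist"); cv2.imwrite("pics/w5.png",f["frame"][120:400,200:440,::-1])
E
```

```text
7.925 [0.51671964 0.14331855 0.05585143] [  1.0126214  -11.03103892  15.92762687]
```

View pics/w5.png

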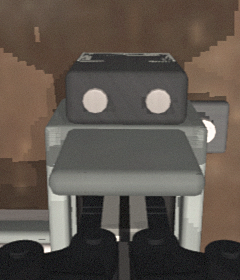

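The end stop is reached: -11 N in y, 96 mm travelled, and the carriage is flush on the end block. I'll release straight up, keeping the forward bias.

Request:
apply_moves([
  [[0,0,0],[-0.002,0,0],-1],
  [[0,0,0],[-0.004,0,0],-1],
  [[0,0,0],[-0.006,0,0],-1],
  [[0,0,0],[-0.008,0,0],-1],
  [[0,0,0],[-0.011,0,0],-1],
  [[0,0,0],[-0.02,0,0],-1],
  [[0,0,0],[-0.05,0,0],-1],
  [[0,0,0],[-0.1,0,0.03],-1],
  [[0,0,0],[-0.14,0,0.08],-1],
  [[0,0,0],[-0.16,0,0.12],-1],
  [[0,0,0],[-0.16,0,0.12],-1],
])

```text
clock: 9.35
eef_pos: [0.5103, 0.022, 0.2175]
eef_rot: [0.487, 0.515, 0.485, -0.513]
force: [0.6, 0.4, -0.5]
grip_width: -0.001
```

```bash
python3 - <<'E'
from h import *
from cell import grab_frame,trace
import cv2
s,M=tool(); print(s["clock"],s["eef_pos"],s["force"]); print(M.round(4))
f=grab_frame("wrist"); pickle.dump(f,open("w6.pkl","wb")); cv2.imwrite("pics/w6.png",f["frame"][:,:,::-1])
f=grab_frame("scene"); cv2.imwrite("pics/s6.png",cv2.resize(f["frame"][160:320,240:440,::-1],None,fx=3.7,fy=3.7,interpolation=cv2.INTER_CUBIC))
E
```

```text
9.35 [0.51034649 0.02195468 0.21752355] [ 0.56740937  0.39504606 -0.52329016]
[[ 3.300e-03  9.984e-01 -5.660e-02]
 [-3.000e-04 -5.660e-02 -9.984e-01]
 [-1.000e+00  3.300e-03  1.000e-04]]
```

View pics/w6.png

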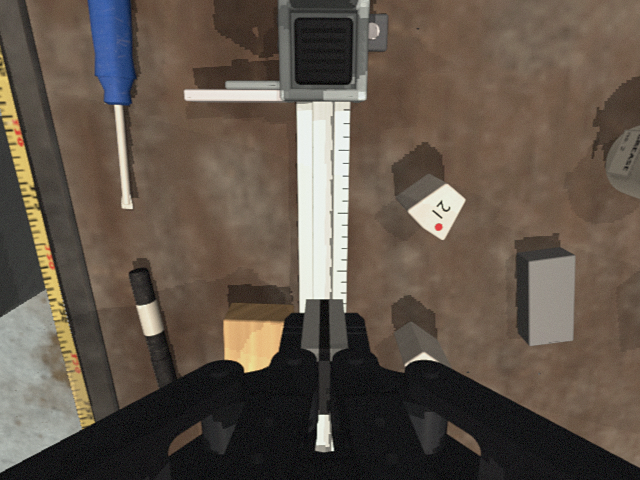

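View pics/s6.png

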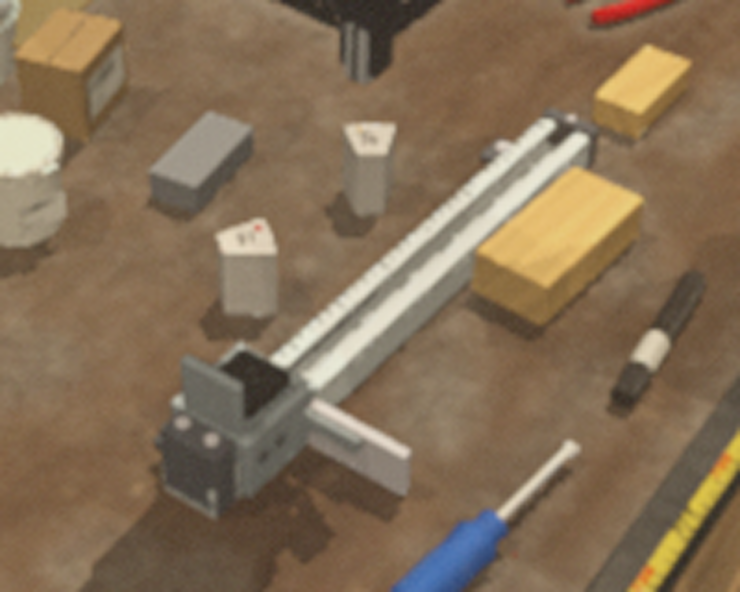

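The stop sits against the end block and the button is released. Now I'll move behind the blank's -y end with the fingers slightly spread and the jaws across the rail, for a stable two-point push.

Request:
apply_moves([
  [[0,0,0],[0,-0.015,0.06],-0.5],
  [[0,0,0],[0,-0.03,0.12],-0.5],
  [[0,0,0],[0,-0.045,0.18],-0.5],
  [[0,0,0],[0,-0.06,0.23],-0.5],
  [[0,0,0],[0.03,-0.06,0.251],-0.5],
  [[0,0,0],[0.08,-0.06,0.251],-0.5],
  [[0,0,0],[0.13,-0.06,0.251],-0.5],
  [[0,0,0],[0.15,-0.06,0.251],-0.5],
  [[0,0,0],[0.15,-0.06,0.251],-0.5],
])

```text
clock: 10.58
eef_pos: [0.4353, -0.2216, 0.0634]
eef_rot: [-0.485, -0.513, -0.488, 0.513]
force: [0.3, 1.2, -0.1]
grip_width: 0.245
```

```bash
python3 - <<'E'
from h import *
from cell import grab_frame,trace
import cv2
s,M=tool(); print(s["clock"],s["eef_pos"],s["force"],s["grip_width"]); print(M.round(4))
f=grab_frame("wrist"); pickle.dump(f,open("w7.pkl","wb")); cv2.imwrite("pics/w7.png",f["frame"][:,:,::-1])
f=grab_frame("scene"); cv2.imwrite("pics/s7.png",cv2.resize(f["frame"][130:320,260:460,::-1],None,fx=3.1,fy=3.1,interpolation=cv2.INTER_CUBIC))
E
```

```text
10.575 [ 0.43525047 -0.22162369  0.06343322] [ 0.26366388  1.18076021 -0.10741382] 0.244668350909018
[[-0.0038  0.9986 -0.0527]
 [ 0.0024 -0.0527 -0.9986]
 [-1.     -0.004  -0.0022]]
```

View pics/w7.png

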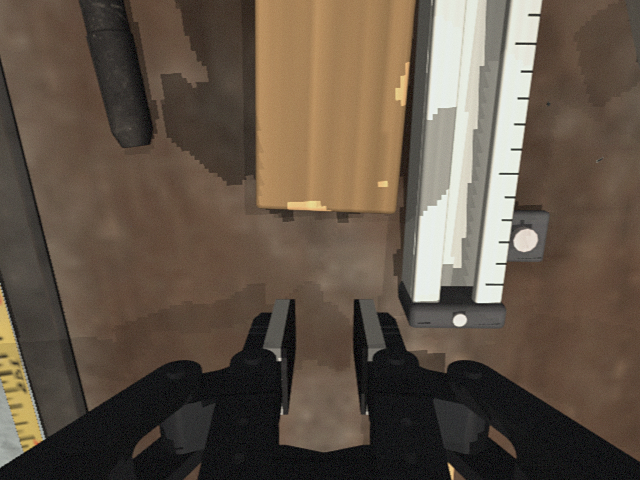

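View pics/s7.png

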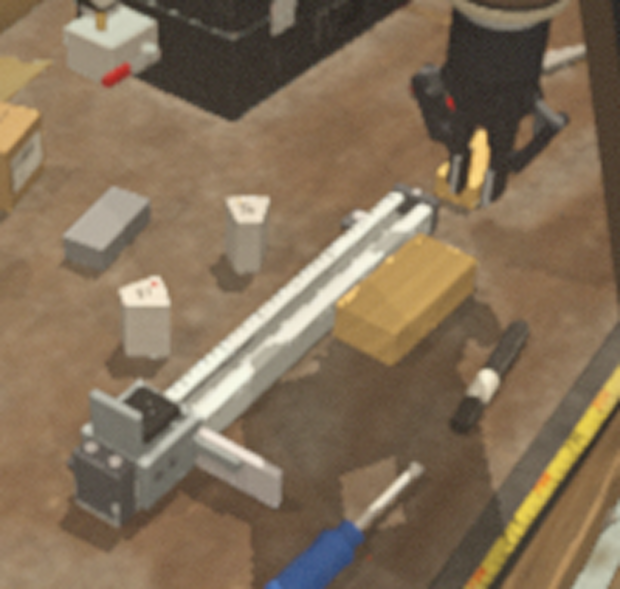

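```bash
python3 - <<'E'
from h import *
f=pickle.load(open("top0.pkl","rb"))
for c in [(643,330),(741,332),(739,378),(643,377)]: print(ray(f,(c[0]/3.4+250,c[1]/3.4+140),.025).round(3))
f=pickle.load(open("w7.pkl","rb"))
for c in [(257,208),(397,213)]: print(ray(f,c,.036).round(4))
print(ray(f,(505,322),.034))
E
```

```text
[ 0.499 -0.286  0.025]
[ 0.497 -0.372  0.025]
[ 0.457 -0.368  0.025]
[ 0.458 -0.285  0.025]
[ 0.4092 -0.1831  0.036 ]
[ 0.4665 -0.1881  0.036 ]
[ 0.51502588 -0.24107785  0.034     ]
```

Request:
apply_moves([
  [[0,0,0],[0.03,0,0],-0.5],
  [[0,0,0],[0.05,0,0],-0.5],
  [[0,0,0],[0.05,0,-0.01],-0.5],
  [[0,0,0],[0.05,0,-0.02],-0.5],
  [[0,0,0],[0.05,0,-0.025],-0.5],
  [[0,0,0],[0.05,0,-0.03],-0.5],
  [[0,0,0],[0.05,0,-0.035],-0.5],
  [[0,0,0],[0.05,0,-0.04],-0.5],
  [[0,0,0],[0.05,0,-0.045],-0.5],
  [[0,0,0],[0.05,0,-0.045],-0.5],
])

```text
clock: 11.92
eef_pos: [0.4385, -0.178, 0.0152]
eef_rot: [-0.486, -0.513, -0.487, 0.513]
force: [0.7, 0.2, 0.8]
grip_width: 0.246
```

```bash
python3 - <<'E'
from h import *
from cell import grab_frame,trace
import cv2
s,M=tool(); print(s["clock"],s["eef_pos"],s["force"],s["grip_width"]); print(M.round(4))
f=grab_frame("wrist"); pickle.dump(f,open("w8.pkl","wb")); cv2.imwrite("pics/w8.png",f["frame"][:,:,::-1])
E
```

```text
11.925 [ 0.43846122 -0.17796215  0.01520156] [0.65202976 0.19741579 0.79062683] 0.24606223798163257
[[-5.000e-04  9.986e-01 -5.350e-02]
 [ 3.000e-04 -5.350e-02 -9.986e-01]
 [-1.000e+00 -5.000e-04 -3.000e-04]]
```

View pics/w8.png

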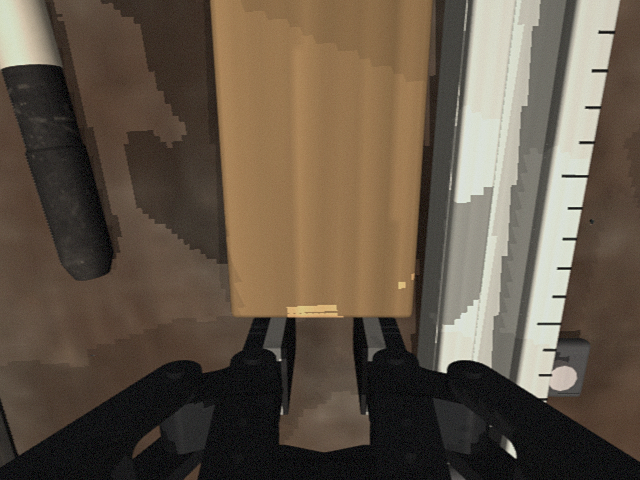

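The fingers are evenly on the blank's end at (240-410, 317) and the blank is parallel to the rail. I'll push on.

Request:
apply_moves([
  [[0,0,0],[0,0,-0.006],-0.5],
  [[0,0,0],[0,0,-0.013],-0.5],
  [[0,0,0],[0,0,-0.021],-0.5],
  [[0,0,0],[0,0,-0.029],-0.5],
  [[0,0,0],[0,0,-0.037],-0.5],
  [[0,0,0],[0,0,-0.045],-0.5],
  [[0,0,0],[0,0,-0.053],-0.5],
  [[0,0,0],[0,0,-0.061],-0.5],
  [[0,0,0],[0,0,-0.069],-0.5],
  [[0,0,0],[0,0,-0.077],-0.5],
  [[0,0,0],[0,0,-0.085],-0.5],
  [[0,0,0],[0,0,-0.093],-0.5],
  [[0,0,0],[0,0,-0.101],-0.5],
  [[0,0,0],[0,0,-0.109],-0.5],
  [[0,0,0],[0,0,-0.116],-0.5],
  [[0,0,0],[0,0,-0.122],-0.5],
  [[0,0,0],[0,0,-0.127],-0.5],
  [[0,0,0],[0,0,-0.131],-0.5],
  [[0,0,0],[0,0,-0.134],-0.5],
  [[0,0,0],[0,0,-0.136],-0.5],
])

```text
clock: 14.48
eef_pos: [0.446, -0.0425, 0.0153]
eef_rot: [0.486, 0.513, 0.486, -0.513]
force: [0.1, -1.7, 0.3]
grip_width: 0.247
```

```bash
python3 - <<'E'
from h import *
from cell import grab_frame,trace
import cv2
s,M=tool(); print(s["clock"],s["eef_pos"],s["force"],s["grip_width"])
f=grab_frame("wrist"); pickle.dump(f,open("w9.pkl","wb")); cv2.imwrite("pics/w9.png",f["frame"][:,:,::-1])
f=grab_frame("scene"); cv2.imwrite("pics/s9.png",cv2.resize(f["frame"][160:320,240:440,::-1],None,fx=3.7,fy=3.7,interpolation=cv2.INTER_CUBIC))
E
```

```text
14.475 [ 0.44600566 -0.04246442  0.01530855] [ 0.12318688 -1.65882479  0.25363124] 0.2472270566081282
```

View pics/w9.png

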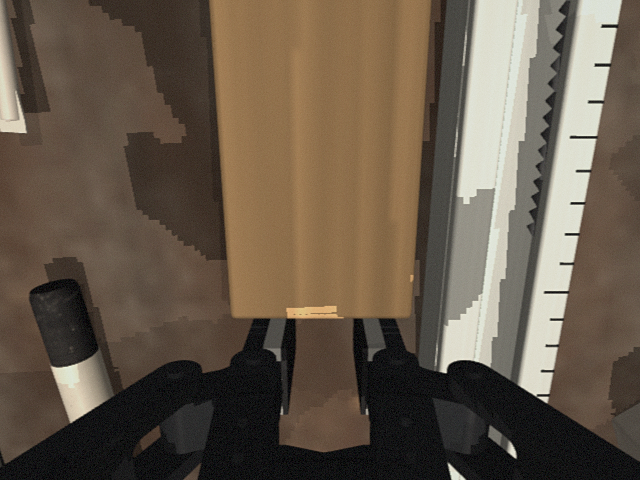

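View pics/s9.png

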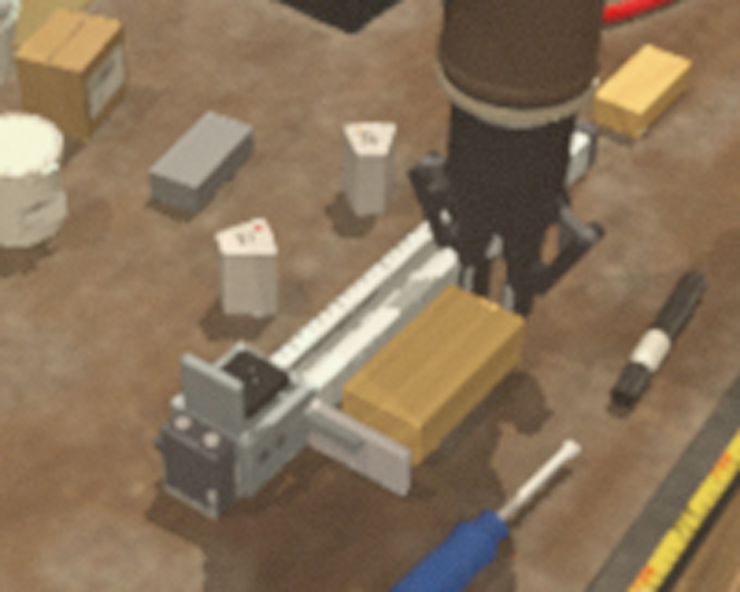

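The blank is straight, with roughly 15-20 mm of gap left to the plate. I'll push slowly to contact.

Request:
apply_moves([
  [[0,0,0],[0,0,-0.004],-0.5],
  [[0,0,0],[0,0,-0.008],-0.5],
  [[0,0,0],[0,0,-0.011],-0.5],
  [[0,0,0],[0,0,-0.013],-0.5],
  [[0,0,0],[0,0,-0.014],-0.5],
  [[0,0,0],[0,0,-0.014],-0.5],
])

```text
clock: 15.32
eef_pos: [0.4467, -0.0285, 0.0153]
eef_rot: [-0.486, -0.513, -0.486, 0.513]
force: [0.5, 0.4, 0.2]
grip_width: 0.245
```

Request:
apply_moves([
  [[0,0,0],[0,0,-0.001],-0.5],
  [[0,0,0],[0,0,-0.002],-0.5],
  [[0,0,0],[0,0,-0.003],-0.5],
  [[0,0,0],[0,0,-0.004],-0.5],
  [[0,0,0],[0,0,-0.005],-0.5],
  [[0,0,0],[0,0,-0.005],-0.5],
])

```text
clock: 16.08
eef_pos: [0.447, -0.0235, 0.0153]
eef_rot: [0.486, 0.513, 0.486, -0.513]
force: [-0.3, 0.4, 1.4]
grip_width: 0.25
```

Request:
apply_moves([
  [[0,0,0],[0,0,-0.001],-0.5],
  [[0,0,0],[0,0,-0.002],-0.5],
  [[0,0,0],[0,0,-0.002],-0.5],
])

```text
clock: 16.45
eef_pos: [0.447, -0.0217, 0.0153]
eef_rot: [-0.486, -0.513, -0.486, 0.513]
force: [-1.4, -5.7, 0.6]
grip_width: 0.246
```

```bash
python3 - <<'E'
from h import *
from cell import grab_frame,trace
import cv2
s,M=tool(); print(s["clock"],s["eef_pos"],s["force"],s["grip_width"])
f=grab_frame("scene"); cv2.imwrite("pics/s10.png",cv2.resize(f["frame"][220:310,270:400,::-1],None,fx=6,fy=6,interpolation=cv2.INTER_CUBIC))
E
```

```text
16.45 [ 0.44697195 -0.02173646  0.01530063] [-1.39269528 -5.67090304  0.57546465] 0.24598678002569951
```

View pics/s10.png

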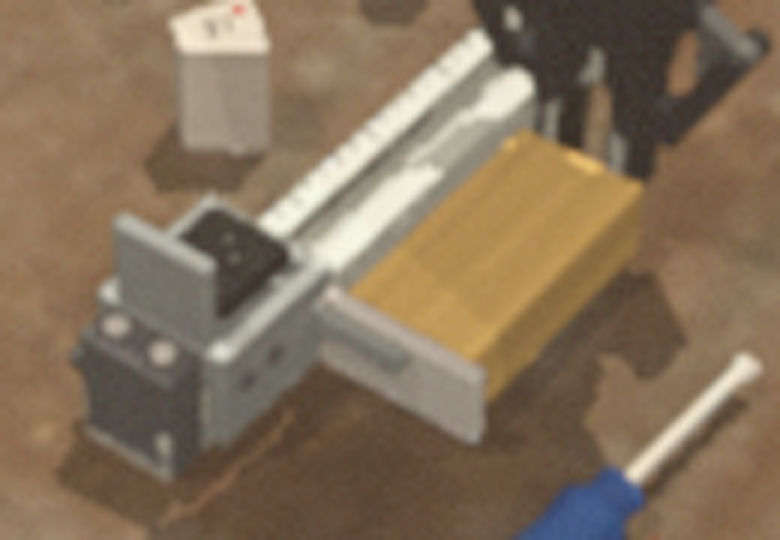

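The blank has reached the plate (5.7 N, at the predicted y). I'll seat it slightly harder, still well under the lock's 20 N, then back away.

Request:
apply_moves([
  [[0,0,0],[0,0,-0.0005],-0.5],
  [[0,0,0],[0,0,-0.0005],-0.5],
  [[0,0,0],[0,0,-0.0005],-0.5],
])

```text
clock: 16.88
eef_pos: [0.4469, -0.0216, 0.0153]
eef_rot: [-0.486, -0.513, -0.486, 0.513]
force: [-2.8, -13.5, 2.0]
grip_width: 0.249
```

Request:
apply_moves([
  [[0,0,0],[0,0,0.002],-0.5],
  [[0,0,0],[0,0,0.006],-0.5],
  [[0,0,0],[0,0,0.015],-0.5],
  [[0,0,0],[0,0,0.03],-0.5],
  [[0,0,0],[-0.03,0,0.04],-0.5],
  [[0,0,0],[-0.08,0,0.04],-0.5],
  [[0,0,0],[-0.13,0,0.04],-0.5],
  [[0,0,0],[-0.18,0,0.02],-0.5],
  [[0,0,0],[-0.23,0,-0.02],-0.5],
  [[0,0,0],[-0.23,0,-0.02],-0.5],
  [[0,0,0],[-0.23,0,-0.02],-0.5],
])

```text
clock: 18.25
eef_pos: [0.448, -0.0017, 0.2451]
eef_rot: [-0.487, -0.513, -0.486, 0.513]
force: [-0.5, -0.3, 0.2]
grip_width: 0.248
```

```bash
python3 - <<'E'
from h import *
from cell import grab_frame,trace
import cv2
s,M=tool(); print(s["clock"],s["eef_pos"],s["force"],s["grip_width"])
f=grab_frame("wrist"); pickle.dump(f,open("w11.pkl","wb")); cv2.imwrite("pics/w11.png",f["frame"][:,:,::-1])
cv2.imwrite("pics/w11c.png",cv2.resize(f["frame"][20:170,180:400,::-1],None,fx=3.5,fy=3.5,interpolation=cv2.INTER_CUBIC))
f=grab_frame("scene"); pickle.dump(f,open("s11.pkl","wb"));cv2.imwrite("pics/s11.png",cv2.resize(f["frame"][160:320,240:440,::-1],None,fx=3.7,fy=3.7,interpolation=cv2.INTER_CUBIC))
E
```

```text
18.25 [ 0.44797609 -0.00165697  0.24512317] [-0.46606723 -0.28248452  0.1863924 ] 0.24801823907253023
```

View pics/w11.png

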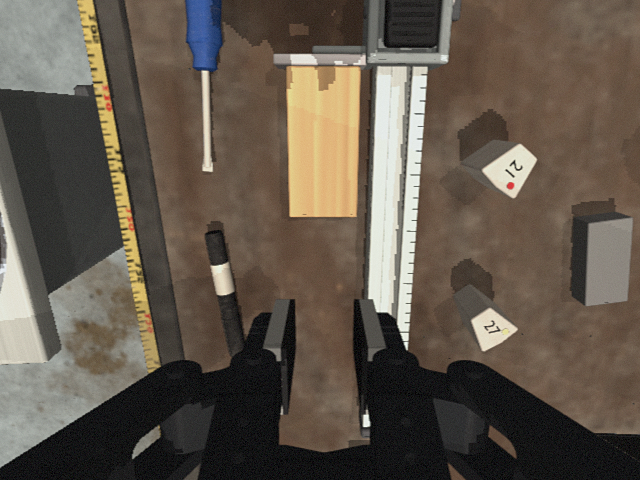

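View pics/w11c.png

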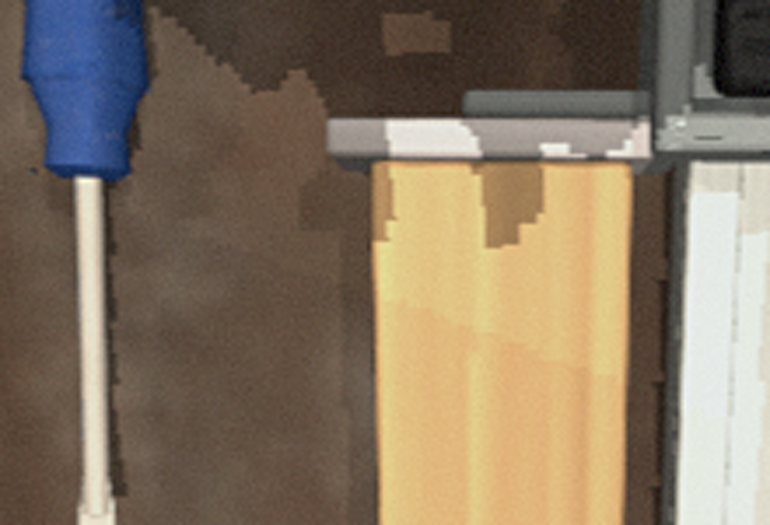

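View pics/s11.png

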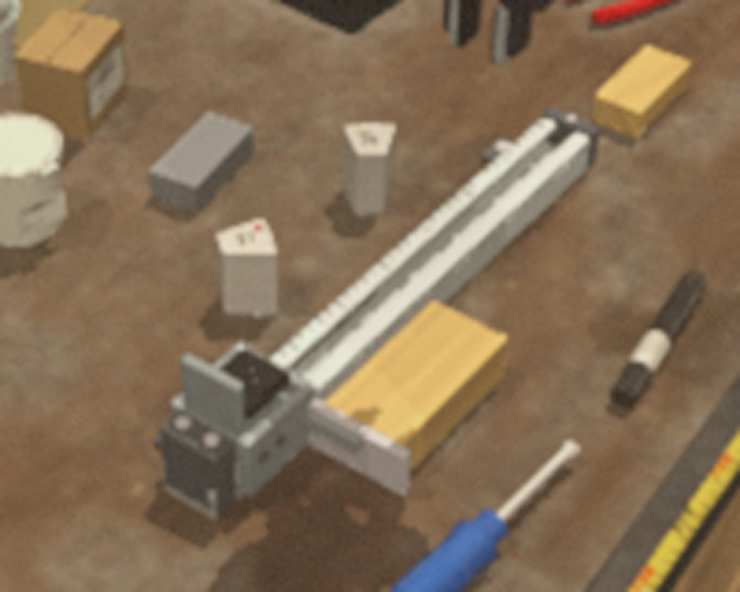

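The blank's end is flush with the plate across its full width. The stop is unmoved against the end block with its button up, the bystanders are where they were, and the robot is clear. I'm handing in.

```bash
python3 -c "
from cell import robot
print(robot.finish_job())"
```

```text
the job is handed in; nothing more can be done
None
```

The job is done and handed in at about 18.4 s of the 48 s allowed.

- **Stop:** I pressed the lock button fully down with about 16 N and held it down while sliding the stop 96 mm to the end block. There it read 11 N of reaction. I then released straight up so the button could lock the stop.
- **Blank:** I pushed the large wooden blank along the bench with two spread fingertips until it met the stop plate, and seated it with about 13 N.

**Last checks:** the wrist and scene pictures show:
- the carriage flush on the end block
- no visible gap between blank and plate across the blank's width
- the blank flat and straight along the rail
- the dies, screwdriver, marker and look-alike blocks unmoved

The last pictures did not cover the spanner; the arm never went near it. No check failed or disagreed. I judged the lock only from the button looking raised and the stop staying put, and did not test it by pulling the stop back.

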